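# Open the jeweller's scrap-metal lock box

### The arm

A 6-joint arm with a two-finger parallel gripper is mounted at the origin on the work surface. World frame = base frame: x ahead of the robot, y to its left, z up, the work surface at z = 0. Lengths are in m, angles in rad, forces in N, time in s.
With the tool pointing down it reaches from about 0.425 to 1.125 m from the base axis. Payload 14.9 kg.
Tool frame: the origin (TCP) lies at the very end of the fingers, on their centre line; the grasp point (between the pads) lies 19 mm behind it; z points along the fingers, y is the line along which they close (so a half turn about z gives the same grasp; the last joint's range is limited). The gripper opens to 91 mm and grips with 3 to 60 N. Pads are 32 mm wide; open, the fingers measure 118 mm over their backs; the gripper's body (76 mm by 178 mm) begins 60 mm behind the grasp point.
Start: joints at [-1.3, 0.379, 1.734, -0, 1.028, -0.033], TCP at [0.209, -0.668, 0.214] pointing down, gripper open.
Joint ranges: [-2.77, 2.77], [-0.74, 2.19], [0, 2.66], [-1.06, 4.2], [0.31, 2.87], [-3.08, 3.08]. Speed limits (rad/s): [1.89, 1.89, 2.39, 3.14, 3.14, 3.14].

### API

Orientations are given as a 3x3 rotation matrix whose columns are the frame's x, y, z axes.
In Python, from plant import * gives the robot as it stands. The module is installed in compiled form; this text tells all that it offers.
- The arm moves only by the shell command python3 -m inch FILE [OPENING] [FORCE], which reads ROWS from the file FILE. ROWS is one flat JSON list of numbers that holds 1 to 8 rows one after another, with no inner brackets; each row has 4 numbers: dx, dy, dz in m, then a turn about the tool's z in rad; each row shifts and turns the commanded pose from where the row before left it, along the tool's axes as they then stand; what a row does not reach is not made up. A row lasts 1/8 s, in which the tool goes at most 0.0625 m and 0.188 rad, less where a joint would pass 70% of its speed; a pose out of reach is approached as far as the arm can. OPENING is the finger opening in m, set as the command begins (- or left out keeps the last). The fingers move at their own pace and stop on an object; FORCE is the grip in N (left out, the last holds). Time passes only in rows, so rows that do not move let the fingers close. It prints the time, the measured TCP pose, the force, the opening and the grip force at its end. Input that does not fit is refused with a message, and nothing moves.
- state(): the state, without advancing time (a new reading comes with each control period).
- camera(name): name is "scene" or "top" or "wrist"; returns a dict with "image" (384x512x3 uint8, red, green, blue), "intrinsics" (3x3 intrinsics, pixels), "R" (3x3) and "t" (3): a world point X has camera coordinates R X + t. Camera axes: x right, y down, z forward; pixel columns grow to the right and rows downward; lengths in m; the calibration is good to about 2 mm. A picture is of the moment at which its call begins. There is no depth.
- sign_off(): hands the job in; it is judged then, once.
The state is a dict: "t": time; "joint_pos": joint angles; "qd": joint speeds; "joint_torque": joint torques, N m; "ee_pos": TCP position; "tool_rot": TCP orientation; "contact_force": force on the tool from outside, world axes, zero at the start; "wrist_torque": the same for the moment, N m; "gripper_width": finger opening in m; "grasp_force": force on a finger pad.
Only numpy, scipy, OpenCV 4.12 (cv2) and the standard library are available. Lean on these libraries where they do the work, as an engineer would, in place of code of your own. Each camera call takes 0.05 s, during which the arm holds its last target. There are 200 camera calls.

### The job

Open the green scrap-metal box on the bench: gently press its red release button until the T-handle pops up, turn the handle a quarter turn clockwise to its stop, then slide the lid by the handle all the way back, away from the button end. Do not force the button, and leave the lid open, the handle up and turned, and the hammer, jar and tub where they are.

Things in the scene. Friction and masses are not known exactly. Their poses are not given: they have to be found in the camera images.
- lockbox: green steel box fixed to the bench, 240 mm (its x) by 180 mm (its y). Origin: centre of the underside. Its x axis is the direction in which the lid slides open (roughly away from the robot, yaw varies); the red button is at its -x end. The lid's top is a flat plate 86 mm above the origin; slide rails stick out to 103 mm either side of the middle.
- button: red release button; origin on its axis at the lid's top face, 62 mm from the handle's axis on the -x side. The flat cap (22 mm wide) has its top 9 to 19 mm above the origin, unknown; a fixed steel collar (31 mm wide) stands 3 mm. Cap (and this origin) moves down from 3 N, +1 N per mm; the catch lets go at about 4 mm (7 to 9 N), hard stop at 5 mm, then force climbs steeply. Over 16 N breaks it.
- handle_mid (a point): centre of the top face of the T-handle's aluminium bar, on its turning axis; moves with the bar. Bar 70 mm long (its x), 16 mm wide, 14 mm high. Locked, it lies in a black-rimmed pocket (76 by 22 mm) along the box's x, top 1.5 mm above the lid, and cannot be taken or turned. Popped up, its underside is 11.5 mm and its top 25.5 mm above the lid: grip it across its width from above.
- handle_lift (a joint): height of the T-handle: 0 locked in its pocket, 0.024 m popped up (a spring of 5 to 9 N drives it and keeps it up).
- handle_turn (a joint): turn of the T-handle in rad: 0 as locked (bar along the box's x axis), grows clockwise seen from above, hard stop at 1.5 (bar across the box). Turns only when popped up; resists with about 0.06 N m and stays where it is left. Below about 1.2 rad a tongue still blocks the lid.
- lid (a joint): travel of the sliding lid in m along the box's x axis: 0 closed, 0.09 at its back stop. It carries handle and button along, drags with about 3 N plus 12 N per m/s, and stays where it is left.
- hammer: bench hammer with a wooden handle lying on the bench on the box's +y side; to be left alone. Origin near its middle, x along the handle towards the head.
- jar: amber glass jar with a red cap, 56 mm across, 85 mm high, standing on the box's -y side near the button end; to be left alone. Origin: centre of the underside.
- tub: clear plastic tub of findings, 110 by 80 mm, 40 mm high, on the box's -y side near the back; to be left alone. Origin: centre of the underside.

How it is judged:
On the way, in this order (a step that is already met when the one before it is completed fails the run):
1. the T-handle has popped up (value of joint handle_lift above 0.018 m), for 0.2 s.
2. the popped-up handle is turned clockwise to unlatch the lid (value of joint handle_turn above 1.25 rad and value of joint handle_lift above 0.015 m), for 0.2 s.
3. the lid is slid back (value of joint lid above 0.075 m), for 0.2 s.
At the end, for the whole second after the job is handed in: The lid is at rest, slid back at least 75 of its 90 mm; the handle is up by more than 15 mm and turned more than 1.2 rad; the robot has let go (value of joint lid above 0.075 m and value of joint handle_turn above 1.2 rad and value of joint handle_lift above 0.015 m and velocity of joint lid between -0.01 and 0.01 m/s); the robot touches nothing.
It fails at once if more than 16 N on the release button (contact force between anything else and button above 16 N).
It fails at once if the bench hammer is moved more than 30 mm or tipped (distance of hammer from where it was at the start of the episode above 0.03 m or angle between hammer's own z axis and vertical above 0.5 rad).
It fails at once if the jar is moved more than 30 mm or tipped (distance of jar from where it was at the start of the episode above 0.03 m or angle between jar's own z axis and vertical above 0.5 rad).
It fails at once if the tub is moved more than 30 mm or tipped (distance of tub from where it was at the start of the episode above 0.03 m or angle between tub's own z axis and vertical above 0.5 rad).
It also fails if it takes over 56 s, if anything falls off the work surface, if the arm or the gripper's body presses on something with over 40 N, if the wrist force passes 120 N, or if a joint passes its speed limit or range.

## Working session

There is one attempt and no reset: what is moved stays moved. The work goes in short steps, Python scripts to look and compute and a shell command to move; the robot and the scene stay as the last step left them, time stands still between calls to the robot, and variables do not carry over. Pictures are saved under pics/ and viewed, at most 10 in all, crops included, and the job is handed in when it is done.

```bash
mkdir -p pics; python3 - <<'E'
from plant import *
import cv2,numpy as np
for n in("top","scene"):
    c=camera(n);cv2.imwrite(f"pics/{n}0.png",cv2.cvtColor(c["image"],cv2.COLOR_RGB2BGR))
    print(n,c["intrinsics"].tolist(),c["R"].round(4).tolist(),c["t"].round(4).tolist())
s=state();print(s["t"],s["tool_rot"].round(3) if hasattr(s["tool_rot"],'round') else s["tool_rot"],s["contact_force"])
E
```

```text
top [[413.22798572183854, 0.0, 252.96895589369532], [0.0, 413.22798572183854, 183.05839653621481], [0.0, 0.0, 1.0]] [[-0.0187, -0.9997, 0.0164], [-0.9992, 0.0181, -0.037], [0.0366, -0.0171, -0.9992]] [0.0304, 0.576, 1.0424]
scene [[411.32957296036477, 0.0, 262.1410719560686], [0.0, 411.32957296036477, 197.90453579690148], [0.0, 0.0, 1.0]] [[-0.8027, 0.5964, 0.002], [0.4135, 0.5589, -0.7188], [-0.4298, -0.5761, -0.6952]] [0.4696, -0.2037, 1.2044]
0.1 [[ 0.954  0.299 -0.   ]
 [ 0.299 -0.954  0.001]
 [ 0.    -0.001 -1.   ]] [-0.94324072  0.08488788  0.15286815]
```

View pics/top0.png

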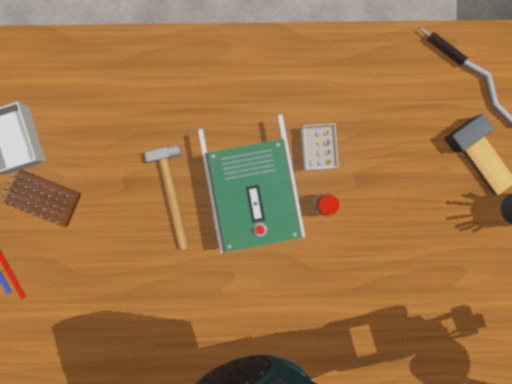

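View pics/scene0.png

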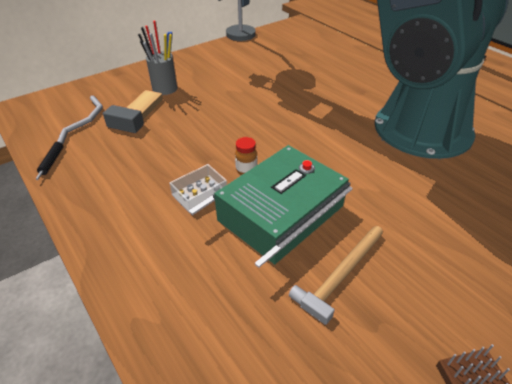

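The top view shows the box at about (255,195), the button at (260,230), the handle at (256,203), the jar at (328,204), the tub at (320,147) and the hammer at (170,200). The scene view agrees. I'll enlarge both views.

```bash
python3 - <<'E'
import cv2
a=cv2.imread("pics/top0.png")[130:260,195:315];b=cv2.imread("pics/scene0.png")[140:210,260:350]
cv2.imwrite("pics/tc.png",cv2.resize(a[:100+30],None,fx=4.6,fy=4.6,interpolation=cv2.INTER_CUBIC))
cv2.imwrite("pics/sc.png",cv2.resize(b,None,fx=8,fy=8,interpolation=cv2.INTER_CUBIC))
E
```

```text
(no output)
```

View pics/tc.png

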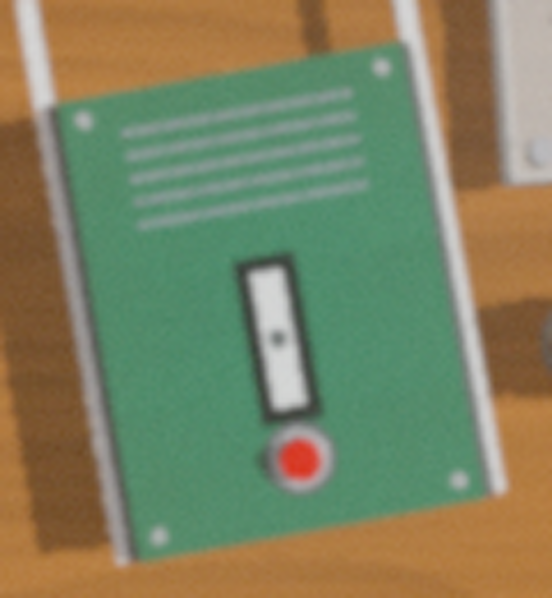

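View pics/sc.png

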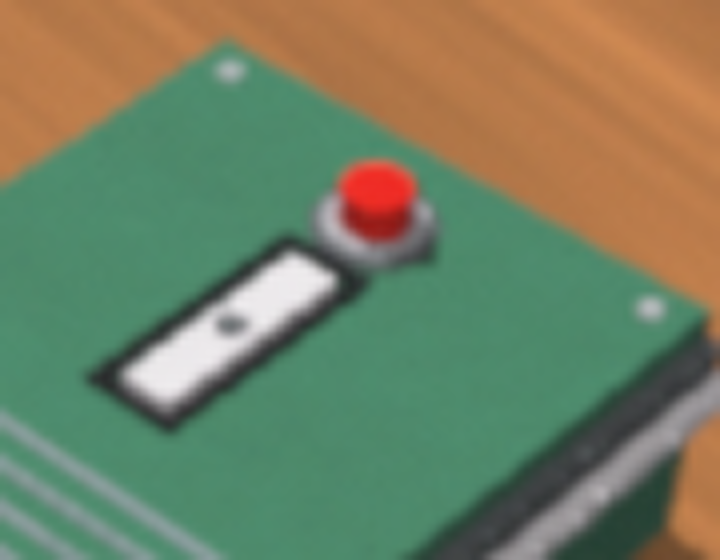

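The crops show the handle centre at (278,338) and the button cap at (300,460) in the top crop. In the scene crop they are at (231,325) and (377,188). The lid screws give the yaw.

```bash
cat > h.py <<'E'
from plant import *
import numpy as np, cv2
def ray(c,p):
    d=c["R"].T@np.linalg.inv(c["intrinsics"])@[*p,1.]; o=-c["R"].T@c["t"]; return o,d
def onz(c,p,z):
    o,d=ray(c,p); return (o+d*(z-o[2])/d[2])
def tri(r):
    A=sum(np.eye(3)-np.outer(d,d)/(d@d) for o,d in r); b=sum((np.eye(3)-np.outer(d,d)/(d@d))@o for o,d in r)
    return np.linalg.solve(A,b)
E
python3 - <<'E'
from h import *
T=camera("top");S=camera("scene")
t=lambda p:((np.array(p)+.5)/4.6-.5+[195,130]); s=lambda p:((np.array(p)+.5)/8-.5+[260,140])
for n,p in dict(h=(278,338),s1=(84,121),s2=(381,67),s3=(459,480),s4=(159,536)).items(): print(n,onz(T,t(p),.087).round(4))
h=onz(T,t((278,338)),.0875)
print("h scene",onz(S,s((231,325)),.0875).round(4),"h tri",tri([ray(T,t((278,338))),ray(S,s((231,325)))]).round(4))
print("b tri",tri([ray(T,t((300,460))),ray(S,s((377,188)))]).round(4))
for z in(.095,.1,.105):print(z,onz(T,t((300,460)),z).round(4),onz(S,s((377,188)),z).round(4))
print("s scene",onz(S,s((229,71)),.087).round(4),onz(S,s((650,308)),.087).round(4))
a,b,c,d=[onz(T,t(p),.087)[:2] for p in((84,121),(381,67),(459,480),(159,536))]
v=(a+b-c-d);w=(a+d-b-c);print(np.arctan2(v[1],v[0]),np.arctan2(-w[0],w[1]),v/2,w/2)
E
```

```text
h [0.5263 0.0171 0.087 ]
s1 [0.6396 0.1147 0.087 ]
s2 [ 0.6649 -0.0387  0.087 ]
s3 [ 0.4519 -0.0742  0.087 ]
s4 [0.4265 0.0797 0.087 ]
h scene [0.5263 0.0178 0.0875] h tri [0.5261 0.0173 0.087 ]
b tri [0.4648 0.0073 0.0994]
0.095 [0.4643 0.0073 0.095 ] [0.4612 0.0033 0.095 ]
0.1 [0.4647 0.0074 0.1   ] [0.4655 0.0077 0.1   ]
0.105 [0.4651 0.0076 0.105 ] [0.4699 0.0121 0.105 ]
s scene [ 0.4535 -0.0722  0.087 ] [0.4279 0.081  0.087 ]
0.16404819163951148 0.16348604523942106 [0.21299652 0.03525855] [-0.0253472   0.15365824]
```

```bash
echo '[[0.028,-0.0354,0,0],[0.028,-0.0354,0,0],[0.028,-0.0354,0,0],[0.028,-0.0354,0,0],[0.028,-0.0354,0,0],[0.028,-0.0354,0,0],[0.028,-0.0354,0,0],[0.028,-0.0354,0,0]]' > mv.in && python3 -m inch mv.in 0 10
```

```text
refused: ROWS must be one flat list, 4 numbers to a row, no inner brackets. Nothing was moved.
```

The call was refused and nothing moved: it wants one flat list, 4 numbers to a row, no inner brackets. Same move again in that form.

```bash
echo '[0.028,-0.0354,0,0,0.028,-0.0354,0,0,0.028,-0.0354,0,0,0.028,-0.0354,0,0,0.028,-0.0354,0,0,0.028,-0.0354,0,0,0.028,-0.0354,0,0,0.028,-0.0354,0,0]' > mv.in && python3 -m inch mv.in 0 10; echo '[0.028,-0.0354,0,0,0.028,-0.0354,0,0,0.028,-0.0354,0,0,0.028,-0.0354,0,0,0.028,-0.0354,0,0,0.028,-0.0354,0,0,0.028,-0.0354,0,0,0.028,-0.0354,0,0]' > mv.in && python3 -m inch mv.in; echo '[0,0,0,0,0,0,0,0]' > mv.in && python3 -m inch mv.in
cat > w.py <<'E'
from h import *
import sys
# remaining shift to target x y z yaw in the tool's axes
g=np.array([float(a) for a in sys.argv[1:5]]);s=state();R=np.array(s["tool_rot"])
print(s["t"],"q",np.round(s["joint_pos"],2),"d",(R.T@(g[:3]-s["ee_pos"])).round(4),"yaw",np.arctan2(R[1,0],R[0,0]).round(4),"F",np.round(s["contact_force"],1),"tz",R[:,2].round(4))
E
python3 w.py .4651 .0072 .12 .164
```

```text
t: 1.2
ee_pos: [0.3387, -0.3293, 0.2139]
tool_rot: [[0.954, 0.299, 0.0], [0.299, -0.954, -0.0], [0.0, 0.0, -1.0]]
contact_force: [0.5, -0.6, 0.2]
gripper_width: 0.0141
grasp_force: 0.0
t: 2.2
ee_pos: [0.4678, 0.008, 0.2141]
tool_rot: [[0.954, 0.299, 0.0], [0.299, -0.954, -0.0], [0.0, 0.0, -1.0]]
contact_force: [1.1, -0.8, -0.3]
gripper_width: 0.0004
grasp_force: 0.0
t: 2.45
ee_pos: [0.4671, 0.0064, 0.2138]
tool_rot: [[0.954, 0.3, -0.0], [0.3, -0.954, -0.0], [-0.0, -0.0, -1.0]]
contact_force: [0.5, -0.7, -0.2]
gripper_width: 0.0007
grasp_force: 0.0
2.45 q [-0.04  0.    2.19 -0.    0.95  1.23] d [-0.0016 -0.0014  0.0938] yaw 0.3044 F [ 0.5 -0.7 -0.2] tz [-4.e-04 -1.e-04 -1.e+00]
```

```bash
echo '[0,0,0,-0.1876,0,0,0,-0.1876,0,0,0,-0.1876,0,0,0,-0.1876,0,0,0,-0.1876,0,0,0,-0.1876,0,0,0,-0.1876,0,0,0,-0.1876]' > mv.in && python3 -m inch mv.in >/dev/null; echo '[0,0,0,-0.1876,0,0,0,-0.1876,0,0,0,-0.1876,0,0,0,-0.1876,0,0,0,-0.1876,0,0,0,-0.1876,0,0,0,-0.1876,0,0,0,-0.1876]' > mv.in && python3 -m inch mv.in>/dev/null; echo '[0,0,0.045,0,0,0,0.045,0,0,0,0,0]' > mv.in && python3 -m inch mv.in;python3 w.py .4651 .0072 .11 .164
```

```text
t: 4.82
ee_pos: [0.4651, 0.0056, 0.1218]
tool_rot: [[-0.987, -0.16, -0.006], [-0.16, 0.987, 0.0], [0.006, 0.001, -1.0]]
contact_force: [-0.4, 0.6, 0.4]
gripper_width: 0.0002
grasp_force: 0.0
4.825 q [-0.04  0.16  2.24 -0.    0.75 -1.77] d [-0.0003  0.0015  0.0118] yaw -2.9809 F [-0.4  0.6  0.4] tz [-5.6e-03  2.0e-04 -1.0e+00]
```

```bash
echo '[0,0.0015,0.006,0,0,0,0.006,0,0,0,0,0,0,0,0,0]' > mv.in && python3 -m inch mv.in|head -4;echo '[0,0,0.002,0,0,0,0,0]' > mv.in && python3 -m inch mv.in|grep -E 'pos|force'; echo '[0,0,0.002,0,0,0,0,0]' > mv.in && python3 -m inch mv.in|grep -E 'pos|contact'; echo '[0,0,0.002,0,0,0,0,0]' > mv.in && python3 -m inch mv.in|grep -E 'pos|contact'
```

```text
t: 5.32
ee_pos: [0.4675, 0.008, 0.1125]
tool_rot: [[-0.987, -0.162, 0.001], [-0.162, 0.987, -0.0], [-0.001, -0.0, -1.0]]
contact_force: [-0.2, 0.7, 0.3]
ee_pos: [0.4672, 0.008, 0.1099]
contact_force: [-0.9, 0.4, 0.3]
grasp_force: 0.0
ee_pos: [0.4671, 0.008, 0.1078]
contact_force: [-0.7, -0.6, 0.3]
ee_pos: [0.4671, 0.008, 0.1058]
contact_force: [-0.3, 0.2, -0.9]
```

```bash
for i in 1; do echo '[0.002,-0.0005,0.002,0,0,0,0,0]' > mv.in && python3 -m inch mv.in|grep -E 'pos|contact'; done; echo '[0,0,0.002,0,0,0,0,0]' > mv.in && python3 -m inch mv.in|grep -E 'pos|contact'; echo '[0,0,0.001,0,0,0,0,0]' > mv.in && python3 -m inch mv.in|grep -E 'pos|contact'
```

```text
ee_pos: [0.465, 0.0071, 0.1038]
contact_force: [-0.2, -0.3, 0.1]
ee_pos: [0.4655, 0.0072, 0.102]
contact_force: [-1.9, -0.2, 4.4]
ee_pos: [0.4655, 0.0072, 0.1011]
contact_force: [-2.2, -0.7, 7.0]
```

```bash
echo '[0,0,0,0,0,0,0,0]' > mv.in && python3 -m inch mv.in|grep -E 'pos|contact'; echo '[0,0,0.0005,0,0,0,0,0]' > mv.in && python3 -m inch mv.in|grep -E 'pos|contact';echo '[0,0,0.0005,0,0,0,0,0]' > mv.in && python3 -m inch mv.in|grep -E 'pos|contact'
```

```text
ee_pos: [0.4654, 0.0072, 0.1011]
contact_force: [-1.9, -0.8, 5.3]
ee_pos: [0.4655, 0.0072, 0.1006]
contact_force: [-0.9, -0.4, 7.2]
ee_pos: [0.4655, 0.0072, 0.1001]
contact_force: [-1.8, -0.5, 6.3]
```

```bash
echo '[0,0,0.0005,0,0,0,0,0]' > mv.in && python3 -m inch mv.in|grep -E 'pos|contact';python3 - <<'E'
from h import *
c=camera("scene")["image"];cv2.imwrite("pics/p1.png",cv2.resize(cv2.cvtColor(c,cv2.COLOR_RGB2BGR)[110:230,220:380],None,fx=5,fy=5,interpolation=cv2.INTER_CUBIC))
E
```

```text
ee_pos: [0.4655, 0.0072, 0.0997]
contact_force: [-2.8, -0.1, 8.3]
```

View pics/p1.png

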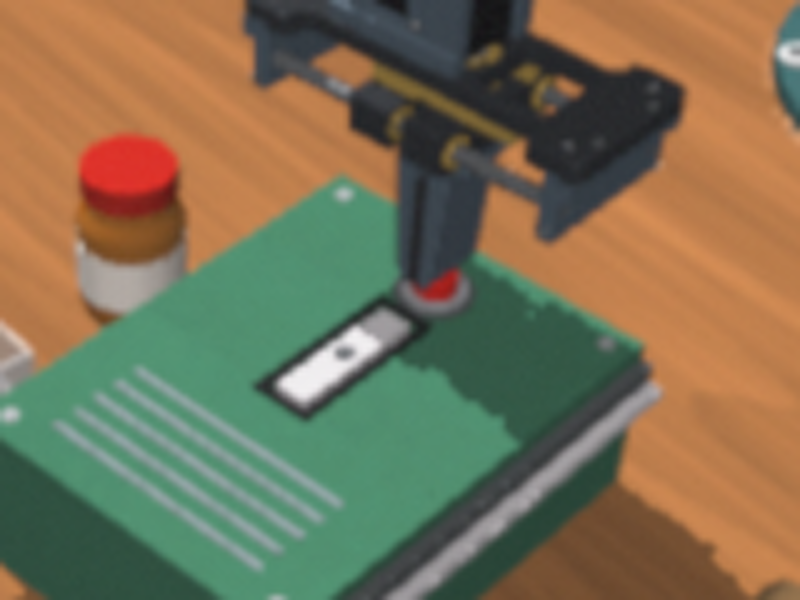

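The bar still lies in its pocket at (345,352), and the fingers are on the cap at (437,280). I'll continue in small steps with an image-difference check.

```bash
cat > pop.py <<'E'
from h import *
c=cv2.cvtColor(camera("scene")["image"],cv2.COLOR_RGB2BGR)[110:230,220:380]
c=cv2.resize(c,None,fx=5,fy=5,interpolation=cv2.INTER_CUBIC)
print("diff",cv2.absdiff(c,cv2.imread("pics/p1.png"))[270:420,250:400].mean())
E
python3 pop.py; echo '[0,0,0.0004,0,0,0,0,0]' > mv.in && python3 -m inch mv.in|grep -E 'pos|contact'; python3 pop.py;  python3 w.py .4651 .0072 .11 .164
```

```text
diff 0.5514962962962963
ee_pos: [0.4655, 0.0072, 0.0993]
contact_force: [-2.4, -0.2, 9.2]
diff 0.9193037037037037
8.225 q [-0.03  0.2   2.25 -0.    0.7  -1.77] d [ 0.0004  0.0001 -0.0107] yaw -2.9793 F [-3.1 -0.5  8.9] tz [ 2.e-04 -0.e+00 -1.e+00]
```

```bash
echo '[0,0,0.0003,0,0,0,0,0]' > mv.in && python3 -m inch mv.in|grep -E 'pos|contact'; python3 pop.py
```

```text
ee_pos: [0.4654, 0.0072, 0.099]
contact_force: [-2.3, -0.6, 7.7]
diff 1.409851851851852
```

```bash
echo '[0,0,0.0003,0,0,0,0,0]' > mv.in && python3 -m inch mv.in|grep -E 'pos|contact'; python3 pop.py
```

```text
ee_pos: [0.4655, 0.0072, 0.0987]
contact_force: [-2.5, -1.1, 9.6]
diff 1.5096444444444443
```

```bash
echo '[0,0,0,0,0,0,0,0]' > mv.in && python3 -m inch mv.in|grep -E 'pos|contact'; python3 pop.py
```

```text
ee_pos: [0.4655, 0.0072, 0.0988]
contact_force: [-3.3, -0.7, 8.5]
diff 1.5205481481481482
```

```bash
echo '[0,0,0.0003,0,0,0,0,0]' > mv.in && python3 -m inch mv.in|grep -E 'pos|contact'; python3 pop.py
```

```text
ee_pos: [0.4655, 0.0072, 0.0983]
contact_force: [-1.9, -0.5, 6.7]
diff 51.14225185185185
```

The handle has popped up. I'll raise the tool, open the fingers, and look.

```bash
echo '[0,0,-0.01,0,0,0,-0.05,0,0,0,-0.04,0,-0.03,0,0,0,-0.032,0,0,0,0,0,0,0]' > mv.in && python3 -m inch mv.in .05 |head -2; python3 w.py .5263 .0173 .092 .164; python3 - <<'E'
from h import *
c=camera("wrist");cv2.imwrite("pics/w2.png",cv2.cvtColor(c["image"],cv2.COLOR_RGB2BGR))
c=camera("scene");cv2.imwrite("pics/s2.png",cv2.resize(cv2.cvtColor(c["image"],cv2.COLOR_RGB2BGR)[110:230,220:380],None,fx=5,fy=5,interpolation=cv2.INTER_CUBIC))
E
```

```text
t: 10.18
ee_pos: [0.5279, 0.0174, 0.1987]
10.175 q [-0.01  0.13  2.09  0.    0.92 -1.74] d [0.0017 0.0002 0.1067] yaw -2.979 F [-0.8  0.5  0.5] tz [ 9.e-04  0.e+00 -1.e+00]
```

View pics/w2.png

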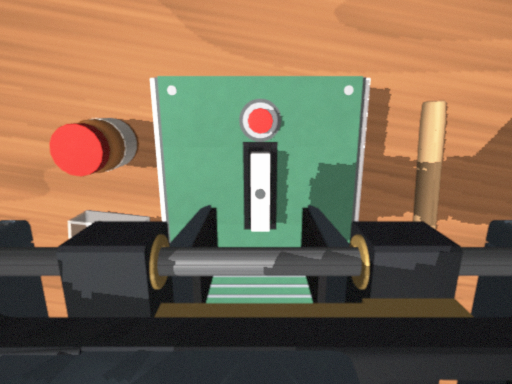

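View pics/s2.png

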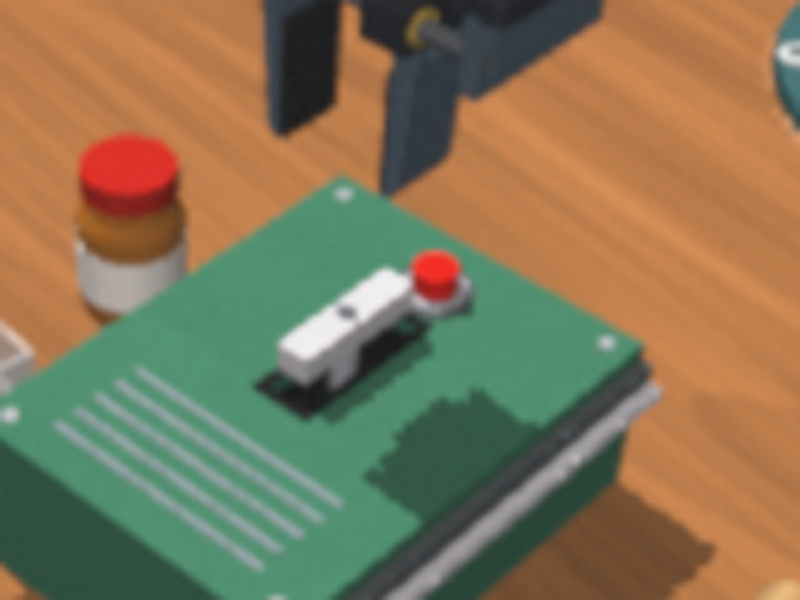

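The bar is up and still along the box axis: pivot at (347,313) in the scene crop and (260,193) in the wrist view, lined up with the open fingers. I'll descend and grip.

```bash
echo '[0.0017,0,0.04,0,0,0,0.035,0,0,0,0.02,0,0,0,0.012,0,0,0,0,0,0,0,0,0]' > mv.in && python3 -m inch mv.in .05|grep -E 'pos|contact|width'; python3 w.py .5263 .0173 .092 .164
```

```text
ee_pos: [0.5252, 0.0169, 0.092]
contact_force: [1.1, -0.2, -0.1]
gripper_width: 0.0498
11.025 q [-0.01  0.3   2.13  0.    0.71 -1.75] d [-0.0012  0.0002 -0.    ] yaw -2.9794 F [ 1.1 -0.2 -0.1] tz [ 0.001 -0.    -1.   ]
```

```bash
echo '[-0.001,0,0,0,0,0,0,0,0,0,0,0,0,0,0,0,0,0,0,0,0,0,0,0]' > mv.in && python3 -m inch mv.in .01 15|grep -E 'pos|force|width'; echo '[0,0,0,0.15,0,0,0,0.15,0,0,0,0.15,0,0,0,0.15,0,0,0,0]' > mv.in && python3 -m inch mv.in|grep -E 'pos|force|width';python3 w.py .5263 .0173 .092 .164
```

```text
ee_pos: [0.5257, 0.0177, 0.0912]
contact_force: [-1.1, 8.0, 1.3]
gripper_width: 0.016
grasp_force: 15.0
ee_pos: [0.5259, 0.0184, 0.0912]
contact_force: [-0.5, 17.4, 2.0]
gripper_width: 0.0161
grasp_force: 15.0
12.4 q [-0.01  0.3   2.13  0.    0.71 -1.14] d [-0.0009 -0.0008 -0.0008] yaw 2.7008 F [-0.5 17.4  2. ] tz [ 1.e-04  2.e-03 -1.e+00]
```

```bash
echo '[0,0.0012,0,0,0,0,0,0,0,0,0,0]' > mv.in && python3 -m inch mv.in|grep -E 'pos|force';  echo '[0,0,0,0.15,0,0,0,0.15,0,0,0,0,0,0,0,0]' > mv.in && python3 -m inch mv.in|grep -E 'pos|force|width';python3 w.py .5263 .0173 .092 .164
```

```text
ee_pos: [0.526, 0.0185, 0.0911]
contact_force: [-3.1, 7.0, 3.9]
grasp_force: 15.0
ee_pos: [0.5262, 0.0189, 0.0912]
contact_force: [-1.0, 12.0, 2.5]
gripper_width: 0.0157
grasp_force: 15.0
13.275 q [-0.01  0.3   2.13  0.    0.71 -0.84] d [-0.0011 -0.0011 -0.0008] yaw 2.4031 F [-1.  12.   2.5] tz [-1.0e-04  1.2e-03 -1.0e+00]
```

```bash
echo '[0.0007,0.0008,0,0.15,0,0,0,0.15,0,0,0,0.15,0,0,0,0.1,0,0,0,0,0,0,0,0]' > mv.in && python3 -m inch mv.in|grep -E 'pos|force|width';python3 w.py .5263 .0173 .092 .164;python3 -c "
from plant import *
print(state()['wrist_torque'])"
```

```text
ee_pos: [0.5268, 0.0194, 0.0913]
contact_force: [2.3, 5.0, -1.3]
gripper_width: 0.0158
grasp_force: 15.0
14.025 q [-0.01  0.3   2.13  0.    0.71 -0.29] d [-0.0019 -0.001  -0.0007] yaw 1.8548 F [ 2.3  5.  -1.3] tz [ 1.e-03  3.e-04 -1.e+00]
[ 0.75591814 -0.5014524  -0.02250392]
```

```bash
echo '[-0.0012,0.0099,0,0,-0.0012,0.0099,0,0,-0.0012,0.0099,0,0,-0.0012,0.0099,0,0,-0.0012,0.0099,0,0,0,0,0,0]' > mv.in && python3 -m inch mv.in|grep -E 'pos|force|width';echo '[-0.0012,0.0099,0,0,-0.0012,0.0099,0,0,-0.0012,0.0099,0,0,-0.0009,0.0079,0,0,0,0,0,0,0,0,0,0,0,0,0,0]' > mv.in && python3 -m inch mv.in|grep -E 'pos|force|width';python3 w.py .6151 .032 .092 .164
```

```text
ee_pos: [0.5767, 0.0276, 0.0912]
contact_force: [2.5, 5.5, -0.3]
gripper_width: 0.016
grasp_force: 15.0
ee_pos: [0.6134, 0.0336, 0.0913]
contact_force: [1.4, 5.1, -0.6]
gripper_width: 0.016
grasp_force: 15.0
15.65 q [ 0.02  0.42  1.96  0.    0.77 -0.27] d [-0.0021  0.0012 -0.0007] yaw 1.8541 F [ 1.4  5.1 -0.6] tz [ 1.3e-03  3.0e-04 -1.0e+00]
```

```bash
echo '[0,0,0,0,0,0,0,0,0,0,0,0,0,0,0,0]' > mv.in && python3 -m inch mv.in .045|grep -E 'pos|force|width';echo '[0,0,-0.01,0,0,0,-0.03,0,0,0,-0.05,0,0,0,-0.05,0,0,0,0,0,0,0,0,0]' > mv.in && python3 -m inch mv.in|grep -E 'pos|force|width'; python3 - <<'E'
from h import *
c=camera("scene");cv2.imwrite("pics/s3.png",cv2.resize(cv2.cvtColor(c["image"],cv2.COLOR_RGB2BGR)[110:330,160:400],None,fx=2.6,fy=2.6,interpolation=cv2.INTER_CUBIC))
E
```

```text
ee_pos: [0.6129, 0.0334, 0.0911]
contact_force: [0.4, 0.1, -0.7]
gripper_width: 0.0449
grasp_force: 0.0
ee_pos: [0.6126, 0.0335, 0.2311]
contact_force: [-0.2, 0.4, 0.2]
gripper_width: 0.0453
grasp_force: 0.0
```

View pics/s3.png

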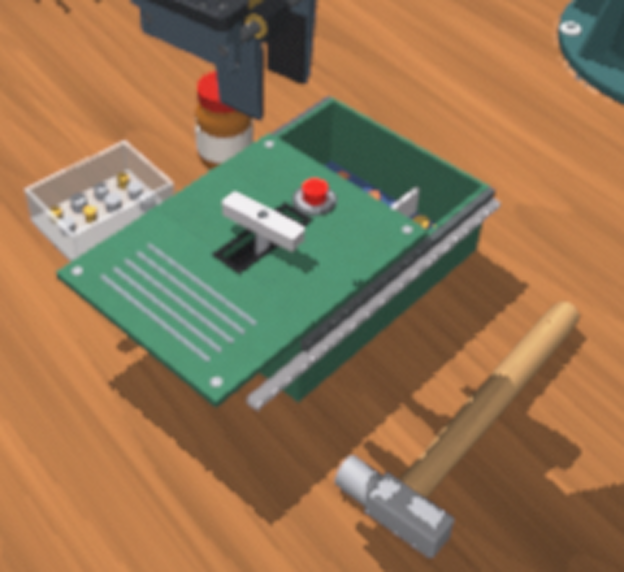

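The lid is slid back, with the box open at (370,160). The handle is up and across at (262,215), the gripper is clear, and the hammer, jar and tub are where they were.

```bash
python3 -c "
from plant import *
print(sign_off())"
```

```text
the job is handed in; nothing more can be done
None
```

The job is handed in: the box is open, with the lid slid back about 88 of its 90 mm and the handle up and turned about 1.45 rad; the button read at most about 10 N, the hammer, jar and tub look undisturbed, and the hand-in returned no verdict.

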